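Light the pressed leaf and hold the magnifier over it

ROBOT

A 6-joint arm with a two-finger parallel gripper is mounted at the origin on a cart in front of the work surface, level with it; the furniture and walls round the work are solid. World frame = base frame: x ahead of the robot, y to its left, z up, the work surface at z = 0. Lengths are in m, angles in rad, forces in N, time in s.
With the tool pointing down it reaches from about 0.275 to 0.825 m from the base axis. Payload 4.9 kg.
Tool frame: the origin (TCP) lies midway between the tips of the shut fingers; the grasp point (between the pads) lies 19 mm behind it (grip_point_offset is the distance from the TCP to the grasp point, in m); z points along the fingers, y is the line along which they close (so a half turn about z gives the same grasp; the last joint's range is limited). The gripper opens to 85 mm and grips with 20 to 120 N. Pads are 22 mm wide; open, the fingers measure 114 mm over their backs; the gripper's body (76 mm by 85 mm) begins 54 mm behind the grasp point. The pads swing forward as they close: fully open they stand 13 mm farther back than shut.
Start: joints at [1.174, 0.326, -0.193, 1.052, 0, 1.437], TCP at [0.143, 0.531, 0.231] pointing down, gripper open.
Joint ranges: [-2.65, 2.65], [-0.97, 1.79], [-1.3, 1.35], [-1.93, 2.1], [-1.47, 1.37], [-3.14, 3.14]. Speed limits (rad/s): [2.57, 2.57, 3.14, 3.14, 3.14, 3.14].

INTERFACE

Orientations are given as a rotation vector (axis times angle).
In Python, from cell import * gives the robot as it stands. Calls block until the motion is done:
- movep(position, orientation): joint-space move of the TCP to a pose.
- move_l(position, velocity=0.15, rot=None, until_force=None): straight line of the TCP; rot=None keeps the orientation; velocity is the mean speed in m/s. With until_force (N) it stops when the force on the tool has changed by that much, and returns True; else False.
- set_joints(angles): joint-space move.
- let_go() and grab(newtons=None): open the fingers fully, or close them until they stop; newtons is the grip in N (None keeps the last).
- sleep(seconds).
- ik(position, orientation): joint angles nearest the present ones, or None.
- get_state(): the state.
- grab_frame(name): name is "scene" or "top" or "wrist"; returns a dict with "img" (384x512x3 uint8, red, green, blue), "fx", "fy", "cx", "cy" (pixels), "cam_to_world" (4x4, takes a point from camera to world coordinates); the wrist camera has in their place "T_tool_cam" (4x4, takes a point from camera to tool coordinates, whose origin is the TCP and whose axes are the flange's). Camera axes: x right, y down, z forward; pixel columns grow to the right and rows downward; lengths in m; the calibration is good to about 2 mm. A picture is of the moment at which its call begins: read the wrist's pose just before it. There is no depth.
A pose or a line that the arm cannot do raises MotionError and nothing moves.
- sign_off(): hands the job in; it is judged then, once.
Trained networks look in the newest picture that a camera, given by its name, has taken for a name from the list of things; names that differ only in an ending like _2 or _b are one class to them, and where a whole thing is asked for, a point or a joint stands for the part that bears it (a point fixed in the world has none). Each returns a list of dicts, best first, with "score" (0 to 1); they miss things now and then, are a little off and sometimes report something else, mostly with a low value. They report only what shows in the picture. A call takes as long as a camera call.
- spot_in(camera, name): "centre" ([column, row] in pixels, amid what is visible of it).
- silhouettes(camera, name): "mask" (384x512 bool, what is visible of it) and "centre" ([column, row] in pixels, amid what is visible of it).
- tip_of(camera, name): "centre" ([column, row] in pixels: a listed point, or the origin of a listed thing).
The state is a dict: "clock": time; "q": joint angles; "joint_velocities": joint speeds; "tau": joint torques, N m; "position": TCP position; "eef_rot": TCP orientation; "contact_force": force on the tool from outside, world axes, zero at the start; "wrist_torque": the same for the moment, N m; "finger_gap": opening from 0.0 (shut) to 1.0 (fully open); "grasp_force": force on a finger pad.
Only numpy, scipy, OpenCV 4.12 (cv2) and the standard library are available. Lean on these libraries where they do the work, as an engineer would, in place of code of your own. Each camera call takes 0.05 s, during which the arm holds its last target. There are 200 camera calls.

TASK

Get the red pressed leaf ready to look at: turn the light pad's black dimmer knob until its white line points at the red mark on the scale, then draw the hand magnifier out of its stand without dragging the stand about, and hold its lens level, about 6 cm above the middle of the red leaf. The magnifier must not touch the light pad or the leaf mounts, and the ink bottle, watercolour tin, tape measure and eraser stay where they are. Do not put the magnifier down: finish holding it still over the leaf.

Things in the scene. Friction and masses are not known exactly. Their poses are not given: they have to be found in the camera images.
- light_pad: LED light pad, flat grey slab 210 (x) x 320 (y) x 12 mm, fixed on the desk; origin at the centre of its underside, x to its back edge, y to its left. The white lit field (180 x 208 mm) is centred at y = +43 mm; the dimmer knob is near the front right corner, axis at x = -45, y = -118 mm
- dimmer (a joint): knob angle, 0 to 4.71 rad, growing clockwise seen from above. At 3.10 rad the white line on the knob points at the red wedge-shaped mark on the pad (0.74 rad clockwise from the pad's x axis, seen from the knob). Starts 0.55 to 1.4 rad short of the mark; turns with 0.03 N m and stays where it is left
- dimmer_top (a point): point on the knob's axis at its top face. The knob is a black knurled round knob, diameter 43 mm over the knurling (42 mm the gripped core), 22 mm tall, its top face 35 mm above the desk; its axis is vertical and there are only flat marks round it
- leaf_red: RED pressed leaf (46 x 31 mm) in a flat square dark-framed mount, 66 x 66 x 4 mm, fixed on the lit field of the pad (mount top 16 mm above the desk); origin at the centre of the mount's underside, under the middle of the leaf, z up
- leaf_green: GREEN pressed leaf in an equal mount beside it, centres 85 to 125 mm apart, not wanted; origin at the centre of its underside. The two may be swapped
- magnifier: hand magnifier, 0.11 kg. x runs along the handle to the lens, z is the lens axis, origin on its axis at the grip point. Dark wooden handle 18 wide (y) x 14 mm thick (z), x = -80 to +24 mm; steel neck to 39; round lens in a steel rim, diameter 73, 9 mm thick, x = 39 to 111. In the stand it leans at some 45 degrees, lens up and away from the robot; x = -80 to -25 is in the pocket: pull 60 mm along x
- lens_centre (a point): centre of the magnifier's lens, x = 75 mm in the magnifier's frame
- handle_end (a point): middle of the brass end of the handle, x = -80 mm in the magnifier's frame
- magnifier_stand: loose weighted stand, 1 kg: dark steel foot 116 (x) x 82 (y) x 12 mm with an aluminium pocket leaning at 45 degrees, 55 mm deep, 28 mm wide outside, that holds the handle with 1 to 3 mm of play; origin at the centre of the underside, x points where the lens leans. The handle's grip point is 27 mm ahead (+x) of it and 79 mm above the desk
- stand_mouth (a point): middle of the pocket's mouth, 61 mm above the desk
- ink_bottle: bystander: small brown dropper bottle with black top, 33 mm diameter, 102 mm tall, origin under its centre
- watercolour_tin: bystander: closed black tin 71 x 127 x 21 mm, origin under its centre
- tape_measure: bystander: dark pocket tape measure with a yellow disc on top, 56 x 60 x 31 mm, origin under its centre
- eraser: bystander: blue and white eraser 23 x 52 x 12 mm, origin under its centre

How it is judged:
On the way, in this order (a step that is already met when the one before it is completed fails the run):
1. the dimmer's white line points at the red mark (within 0.15 rad), the magnifier still in its stand (value of joint dimmer between 2.95 and 3.25 rad and distance between handle_end and stand_mouth above 0.045 m and height (world z) of handle_end below 0.035 m), for 0.2 s.
2. the magnifier is drawn clear of the stand's pocket, in the fingers (height (world z) of handle_end above 0.062 m and contact force between magnifier and magnifier_stand below 0.1 N and contact force between magnifier and the fingers above 1 N), for 0.1 s.
At the end, for the whole second after the job is handed in: dimmer within 0.15 rad of the red mark (3.10); magnifier at rest in the fingers, touching nothing else, lens level within 0.16 rad, its centre within 15 mm of the red leaf's middle and 45 to 80 mm above the mount's underside; stand moved under 25 mm, bystanders under 20 mm (value of joint dimmer between 2.95 and 3.25 rad and angle between the z axis of magnifier and the z axis of leaf_red, either way round below 0.16 rad and horizontal distance between lens_centre and leaf_red below 0.015 m and z of lens_centre in the frame of leaf_red between 0.045 and 0.08 m and linear speed of magnifier below 0.02 m/s and contact force between magnifier and the fingers above 1 N and contact force between magnifier and magnifier_stand below 0.1 N and contact force between magnifier and light_pad below 0.1 N and contact force between magnifier and leaf_red below 0.1 N and contact force between magnifier and leaf_green below 0.1 N and distance of magnifier_stand from where it was at the start of the episode below 0.025 m and distance of each of ink_bottle, watercolour_tin, tape_measure, eraser from where it was at the start of the episode below 0.02 m); the arm keeps its last pose, push and grip.
It fails at once if the stand is dragged more than 25 mm (distance of magnifier_stand from where it was at the start of the episode above 0.025 m).
It fails at once if the magnifier touches the light pad or a leaf mount (contact force between magnifier and light_pad above 0.3 N or contact force between magnifier and leaf_red above 0.3 N or contact force between magnifier and leaf_green above 0.3 N).
It fails at once if a bystander (ink bottle, watercolour tin, tape measure, eraser) is moved more than 20 mm (distance of any of ink_bottle, watercolour_tin, tape_measure, eraser from where it was at the start of the episode above 0.02 m).
It also fails if it takes over 48 s, if anything falls off the work surface, if the arm or the gripper's body presses on something with over 40 N, if the wrist force passes 120 N, or if a joint passes its speed limit or range.

## Working session

There is one attempt and no reset: what is moved stays moved. The work goes in short steps, each a Python script; the robot and the scene stay as the last script left them, time stands still between calls to the robot, and variables do not carry over. Pictures are saved under pics/ and viewed, at most 10 in all, crops included, and the job is handed in when it is done.

```bash
ls; mkdir -p pics; cat > h.py <<'E'
from cell import *
import numpy as np, cv2
from scipy.spatial.transform import Rotation as R
def ray(f,px,T):
    d=np.array([(px[0]-f["cx"])/f["fx"],(px[1]-f["cy"])/f["fy"],1.]); d=T[:3,:3]@d
    return T[:3,3],d/np.linalg.norm(d)
def camT(f,st=None):
    if "cam_to_world" in f: return np.array(f["cam_to_world"])
    T=np.eye(4);T[:3,:3]=R.from_rotvec(st["eef_rot"]).as_matrix();T[:3,3]=st["position"]
    return T@np.array(f["T_tool_cam"])
def onz(f,px,T,z):
    o,d=ray(f,px,T); return o+d*(z-o[2])/d[2]
def tri(rs):
    A=sum(np.eye(3)-np.outer(d,d) for o,d in rs); b=sum((np.eye(3)-np.outer(d,d))@o for o,d in rs)
    return np.linalg.solve(A,b)
def save(n,img): cv2.imwrite("pics/"+n,img[:,:,::-1])
E
python3 - <<'E'
from h import *
names=["light_pad","dimmer_top","leaf_red","leaf_green","magnifier","lens_centre","handle_end","magnifier_stand","stand_mouth","ink_bottle","watercolour_tin","tape_measure","eraser"]
F={}
for c in ["scene","top"]:
    F[c]=grab_frame(c); save(c+"0.png",F[c]["img"])
T={c:camT(F[c]) for c in F}
print({c:np.round(T[c][:3,3],2).tolist() for c in T})
for n in names:
    rs=[];out=[]
    for c in F:
        r=tip_of(c,n)
        if r:
            rs.append(ray(F[c],r[0]["centre"],T[c])); out.append((c,np.round(r[0]["centre"]).tolist(),round(r[0]["score"],2),np.round(onz(F[c],r[0]["centre"],T[c],0),3)[:2].tolist()))
    print(n,out,np.round(tri(rs),3) if len(rs)>1 else "")
print(get_state()["clock"],grab_frame("wrist")["T_tool_cam"])
import numpy as np
E
python3 -c "
import cv2,numpy as np
cv2.imwrite('pics/both0.png',np.vstack([cv2.imread('pics/scene0.png')]))"
```

```text
pics
{'scene': [-0.15, 0.71, 0.71], 'top': [0.42, 0.01, 1.62]}
light_pad [('scene', [260.0, 206.0], 0.7, [0.529, -0.019]), ('top', [273.0, 172.0], 0.69, [0.531, -0.034])] [ 0.535 -0.032 -0.01 ]
dimmer_top [('scene', [295.0, 183.0], 0.61, [0.534, -0.187]), ('top', [311.0, 182.0], 0.56, [0.496, -0.161])] [ 0.5   -0.153  0.03 ]
leaf_red [('scene', [262.0, 198.0], 0.81, [0.553, -0.051]), ('top', [273.0, 171.0], 0.84, [0.536, -0.035])] [ 0.536 -0.034  0.017]
leaf_green [('scene', [249.0, 219.0], 0.77, [0.51, 0.051]), ('top', [241.0, 179.0], 0.65, [0.512, 0.07])] [0.506 0.065 0.01 ]
magnifier [('top', [165.0, 162.0], 0.6, [0.574, 0.321])] 
lens_centre [('scene', [297.0, 183.0], 0.73, [0.528, -0.189]), ('top', [161.0, 143.0], 0.71, [0.638, 0.334])] [0.45  0.192 0.273]
handle_end [] 
magnifier_stand [('top', [169.0, 173.0], 0.59, [0.536, 0.307])] 
stand_mouth [('top', [168.0, 168.0], 0.86, [0.555, 0.312])] 
ink_bottle [('scene', [316.0, 162.0], 0.74, [0.567, -0.346]), ('top', [369.0, 208.0], 0.65, [0.406, -0.349])] [ 0.456 -0.291  0.072]
watercolour_tin [('scene', [352.0, 176.0], 0.71, [0.42, -0.346]), ('top', [371.0, 205.0], 0.56, [0.416, -0.353])] [ 0.419 -0.352 -0.002]
tape_measure [('scene', [315.0, 165.0], 0.66, [0.554, -0.324]), ('top', [172.0, 222.0], 0.83, [0.374, 0.299])] [0.309 0.194 0.33 ]
eraser [('scene', [241.0, 269.0], 0.67, [0.386, 0.208]), ('top', [202.0, 219.0], 0.54, [0.382, 0.202])] [ 0.384  0.205 -0.002]
1.4 [[ 6.87268045e-04 -9.45253831e-01 -3.26335291e-01  8.50467684e-02]
 [ 9.99999622e-01  4.75856438e-04  7.27664677e-04 -5.98024585e-04]
 [-5.32539075e-04 -3.26335668e-01  9.45253801e-01 -1.43913690e-01]
 [ 0.00000000e+00  0.00000000e+00  0.00000000e+00  1.00000000e+00]]
```

View pics/scene0.png

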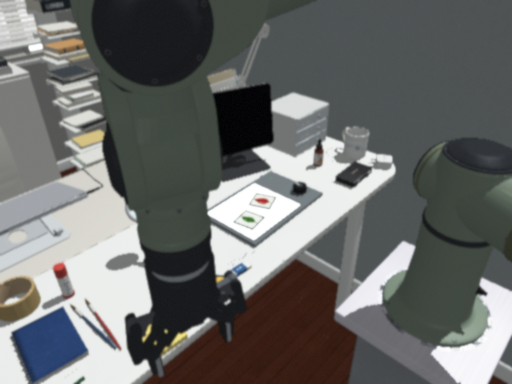

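View pics/top0.png

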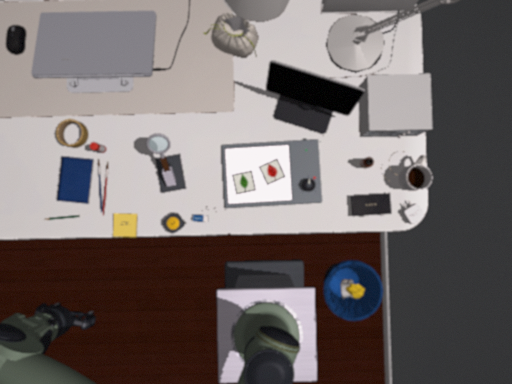

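The scene view is blocked by the arm at the magnifier. The top view shows the knob at (308,184), red leaf (272,172), green leaf (243,182), lens (158,143), stand (170,178), tape (173,222), eraser (200,218). I'll use the wrist camera next.

```bash
cat >> h.py <<'E'
def down(yaw): # tool x axis at angle yaw in world, tool z down
    return (R.from_euler('z',yaw)*R.from_rotvec([np.pi,0,0])).as_rotvec()
def look(name,things,fn=tip_of,pic=None):
    st=get_state(); f=grab_frame(name); T=camT(f,st); out={}
    if pic: save(pic,f["img"])
    for n in things:
        r=fn(name,n)
        if r: out[n]=(r[0]["centre"],r[0]["score"],ray(f,r[0]["centre"],T))
    return f,T,out
def multi(views,things):
    for n in things:
        rs=[v[n][2] for v in views if n in v]
        if len(rs)>1:
            p=tri(rs); res=max(np.linalg.norm(np.cross(d,p-o)) for o,d in rs)
            print(n,np.round(p,4),"res",round(res,4),[round(v[n][1],2) for v in views if n in v])
        else: print(n,"seen",len(rs),[v[n][0] for v in views if n in v])
E
python3 - <<'E'
from h import *
s=get_state(); print(s["eef_rot"], R.from_rotvec(s["eef_rot"]).as_matrix().round(2).tolist())
for p in [(0.5,0.32,0.3),(0.5,-0.1,0.3)]:
    for y in (np.pi,0,np.pi/2,-np.pi/2): print(p,round(y,2),(lambda q: None if q is None else np.round(q,2))(ik(p,down(y))))
N=["magnifier","lens_centre","handle_end","magnifier_stand","stand_mouth","tape_measure","eraser"]
V=[]
for i,p in enumerate([(0.46,0.32,0.3),(0.5,0.24,0.32),(0.44,0.38,0.3)]):
    try: movep(p,down(np.pi))
    except MotionError as e: print(e); continue
    f,T,o=look("wrist",N,pic="m%d.png"%i); V.append(o)
multi(V,N)
f,T,o=look("top",N); V2=[v for v in V]+[o]; print("with top"); multi(V2,N)
f,T,o=look("scene",N,pic="scene1.png"); print("all"); multi(V2+[o],N)
print(get_state()["clock"])
cv2.imwrite("pics/m01.png",np.hstack([cv2.imread("pics/m0.png"),cv2.imread("pics/m1.png")])[:,:] if 0 else cv2.imread("pics/m0.png"))
E
```

```text
[-4.11613495e-01 -3.11449794e+00  3.00817246e-05] [[-0.97, 0.26, -0.0], [0.26, 0.97, -0.0], [0.0, -0.0, -1.0]]
(0.5, 0.32, 0.3) 3.14 [0.45 0.38 0.06 1.25 0.   0.45]
(0.5, 0.32, 0.3) 0 [ 0.45  0.38  0.06  1.25  0.   -2.7 ]
(0.5, 0.32, 0.3) 1.57 [0.45 0.38 0.06 1.25 0.   2.02]
(0.5, 0.32, 0.3) -1.57 [ 0.45  0.38  0.06  1.25  0.   -1.13]
(0.5, -0.1, 0.3) 3.14 [-0.34  0.21 -0.17  1.19  0.   -0.34]
(0.5, -0.1, 0.3) 0 [-0.34  0.21 -0.17  1.19  0.    2.8 ]
(0.5, -0.1, 0.3) 1.57 [-0.34  0.21 -0.17  1.19  0.    1.23]
(0.5, -0.1, 0.3) -1.57 [-0.34  0.21 -0.17  1.19  0.   -1.91]
magnifier [0.5598 0.3099 0.0835] res 0.0024 [0.83, 0.73, 0.62]
lens_centre [0.6202 0.3195 0.1232] res 0.0012 [0.91, 0.96, 0.82]
handle_end seen 1 [[240.4, 197.6]]
magnifier_stand [0.5345 0.3054 0.0108] res 0.0019 [0.98, 0.88, 0.93]
stand_mouth [0.4232 0.3071 0.2925] res 0.0549 [0.86, 0.7, 0.69]
tape_measure [0.3711 0.2938 0.0178] res 0.0022 [0.56, 0.9, 0.63]
eraser [ 0.3851  0.2087 -0.0005] res 0.0025 [0.81, 0.6, 0.81]
with top
magnifier [0.5599 0.3076 0.0807] res 0.0076 [0.83, 0.73, 0.62, 0.7]
lens_centre [0.6204 0.319
[... 189 characters left out ...]
 res 0.0786 [0.86, 0.7, 0.69, 0.79]
tape_measure [0.3746 0.2956 0.0314] res 0.0102 [0.56, 0.9, 0.63, 0.75]
eraser [ 0.3856  0.2072 -0.0059] res 0.0028 [0.81, 0.6, 0.81, 0.6]
all
magnifier [0.5625 0.3082 0.0722] res 0.0077 [0.83, 0.73, 0.62, 0.7, 0.93]
lens_centre [0.6165 0.3169 0.1255] res 0.0116 [0.91, 0.96, 0.82, 0.72, 0.75]
handle_end [0.2275 0.2853 0.4483] res 0.1409 [0.38, 0.18]
magnifier_stand [0.5202 0.2134 0.0412] res 0.3687 [0.98, 0.88, 0.93, 0.64, 0.89]
stand_mouth [0.4806 0.3073 0.147 ] res 0.1015 [0.86, 0.7, 0.69, 0.79, 0.63]
tape_measure [0.3732 0.2963 0.001 ] res 0.0132 [0.56, 0.9, 0.63, 0.75, 0.73]
eraser [ 0.3858  0.2074 -0.0065] res 0.0026 [0.81, 0.6, 0.81, 0.6, 0.75]
6.0083
```

View pics/m0.png

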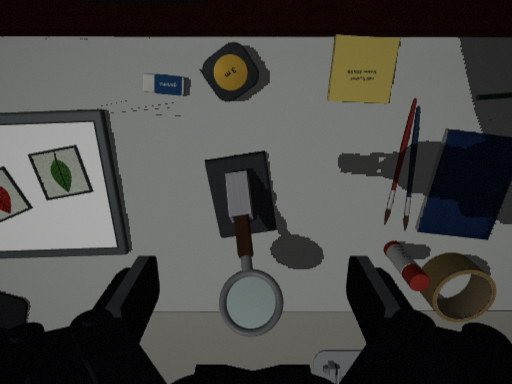

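The wrist view shows the magnifier handle at (244,235), lens (250,300), stand (240,195). Now the knob and leaves from two wrist places.

```bash
python3 - <<'E'
from h import *
N=["dimmer_top","leaf_red","leaf_green","light_pad"]
V=[]
for i,p in enumerate([(0.44,-0.06,0.24),(0.46,-0.153,0.17),(0.44,-0.11,0.17)]):
    movep(p,down(np.pi))
    f,T,o=look("wrist",N,pic="k%d.png"%i); V.append(o)
    if i==1:
        c=o["dimmer_top"][0]; print("knob px",c)
        x,y=int(c[0]),int(c[1]); a=f["img"][max(0,y-75):y+75,max(0,x-100):x+100]
        save("kc.png",cv2.resize(a,None,fx=4,fy=4,interpolation=cv2.INTER_CUBIC)); print(x-100,y-75)
        np.savez("k1.npz",img=f["img"],T=T,K=[f["fx"],f["fy"],f["cx"],f["cy"]])
multi(V,N)
f,T,o=look("top",N); multi(V+[o],N)
for j in 0,1: print(get_state()["clock"],get_state()["q"])
E
```

```text
knob px [258.9, 206.1]
158 131
dimmer_top [ 0.4867 -0.1467  0.0348] res 0.0011 [0.68, 0.59, 0.9]
leaf_red [ 0.5319 -0.0311  0.0162] res 0.002 [0.8, 0.66, 0.59]
leaf_green [0.501  0.0651 0.0075] res 0.0025 [0.64, 0.87, 0.66]
light_pad seen 0 []
dimmer_top [ 0.4867 -0.1467  0.0348] res 0.0011 [0.68, 0.59, 0.9]
leaf_red [ 0.5278 -0.0335  0.0239] res 0.0027 [0.8, 0.66, 0.59, 0.73]
leaf_green [0.5027 0.0639 0.0075] res 0.0064 [0.64, 0.87, 0.66, 0.93]
light_pad seen 1 [[273.0, 173.7]]
9.4917 [-4.08484616e-01  2.05909473e-01 -5.26772605e-01  8.38193101e-01
 -2.61530711e-06 -4.08007623e-01]
9.4917 [-4.08484616e-01  2.05909473e-01 -5.26772605e-01  8.38193101e-01
 -2.61530711e-06 -4.08007623e-01]
```

View pics/kc.png

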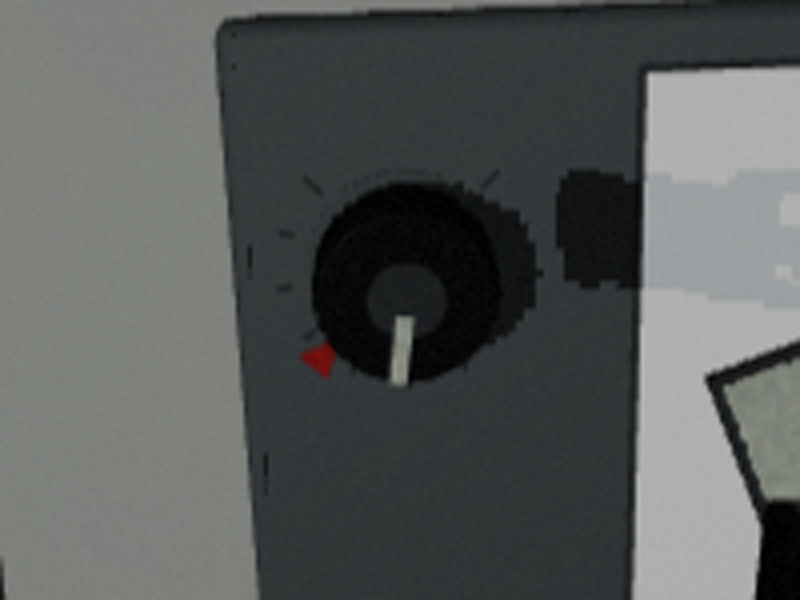

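```bash
cat >> h.py <<'E'
def wang(img,K,T,c,rect=None):
    """angles (world, ccw from x) of white line & red mark about knob axis c"""
    f=dict(fx=K[0],fy=K[1],cx=K[2],cy=K[3])
    px=lambda P:(lambda q:(K[0]*q[0]/q[2]+K[2],K[1]*q[1]/q[2]+K[3]))(np.linalg.inv(T)@np.append(P,1))
    h,s,v=cv2.split(cv2.cvtColor(img,cv2.COLOR_RGB2HSV)); r={}
    for n,z,rmin,rmax,m in [("line",.035,.005,.0215,(v>130)&(s<70)),("mark",.012,.022,.036,(s>120)&(v>80)&((h<12)|(h>168)))]:
        P=np.array([onz(f,(x,y),T,z) for y,x in np.argwhere(m)]).reshape(-1,3)[:,:2]-c[:2]
        d=np.hypot(*P.T); P=P[(d>rmin)&(d<rmax)]; g=P.mean(0); 
        r[n]=np.arctan2(g[1],g[0]); r[n+"_n"]=len(P); r[n+"_r"]=round(float(np.hypot(*g)),4)
    return r
E
python3 - <<'E'
from h import *
d=np.load("k1.npz")
for c in [(0.4867,-0.1467),(0.4887,-0.1467),(0.4867,-0.1447)]:
    r=wang(d["img"],d["K"],d["T"],c); print(r,"turn cw",r["line"]-r["mark"])
f=dict(zip(["fx","fy","cx","cy"],d["K"]))
# knob rim checks: top outline in crop: x 318..496, y 187..383 (crop/4)
for p in [(407,300),(406,270),(640,400),(650,70)]: print(onz(f,(158+p[0]/4,131+p[1]/4),d["T"],.035),onz(f,(158+p[0]/4,131+p[1]/4),d["T"],.012))
E
```

```text
{'line': np.float64(-0.1196663444906019), 'line_n': 46, 'line_r': 0.0114, 'mark': np.float64(-0.7367062603548434), 'mark_n': 40, 'mark_r': 0.0317} turn cw 0.6170399158642416
{'line': np.float64(-0.139862246185607), 'line_n': 38, 'line_r': 0.0105, 'mark': np.float64(-0.7811558673824462), 'mark_n': 40, 'mark_r': 0.0302} turn cw 0.6412936211968392
{'line': np.float64(-0.2994196806951706), 'line_n': 49, 'line_r': 0.0114, 'mark': np.float64(-0.7812205544726217), 'mark_n': 39, 'mark_r': 0.033} turn cw 0.4818008737774511
[ 0.48573531 -0.14644172  0.035     ] [ 0.49491342 -0.14585594  0.012     ]
[ 0.47851386 -0.14671537  0.035     ] [ 0.48709549 -0.1461522   0.012     ]
[ 0.51071555 -0.0922629   0.035     ] [ 0.521957 -0.087202  0.012   ]
[ 0.43315768 -0.09509731  0.035     ] [ 0.43799293 -0.09027053  0.012     ]
```

```bash
python3 - <<'E'
from h import *
x,y=0.4865,-0.1467; y0=np.pi+0.31
movep((x,y,0.10),down(y0)); 
print(move_l((x,y,0.012),0.1,until_force=8), get_state()["position"])
grab(30); s=get_state(); print(s["finger_gap"],s["grasp_force"],s["contact_force"],s["clock"])
p=s["position"]
for k in (1,2,3):
    movep(p,down(y0-0.62*k/3))
s=get_state(); print(s["contact_force"],s["wrist_torque"],s["q"])
let_go(); move_l((x,y,0.10),0.2); movep((0.46,-0.153,0.17),down(np.pi))
st=get_state(); f=grab_frame("wrist"); T=camT(f,st)
r=wang(f["img"],[f["fx"],f["fy"],f["cx"],f["cy"]],T,(x,y)); print(r,r["line"]-r["mark"],st["clock"])
save("kd.png",cv2.resize(f["img"][131:281,158:358],None,fx=3,fy=3,interpolation=cv2.INTER_CUBIC))
E
```

```text
False [ 0.48703895 -0.14690232  0.01264022]
0.4789456679420683 29.976332187652588 [-0.77199031  0.93037157  5.43359493] 11.4583
[-1.26927194 -2.09181741  0.99246033] [-0.41331605  0.1660344  -0.00683538] [-0.43822592  0.51208793 -0.56171564  0.49670724 -0.00075333 -0.13353483]
{'line': np.float64(-0.7567996018818649), 'line_n': 43, 'line_r': 0.012, 'mark': np.float64(-0.7280867163255451), 'mark_n': 42, 'mark_r': 0.0317} -0.02871288555631979 13.925
```

View pics/kd.png

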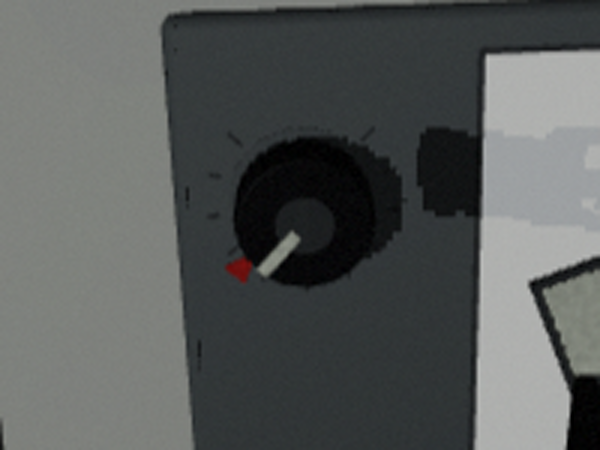

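The white line (263,272) now meets the red mark (240,270). Next, a better measurement of the magnifier.

```bash
cat >> h.py <<'E'
def magrot(yaw,pitch): # tool rot for magnifier x at yaw, elevation pitch: x_t=-x_m, y_t=y_m, z_t=-z_m
    x=np.array([np.cos(pitch)*np.cos(yaw),np.cos(pitch)*np.sin(yaw),np.sin(pitch)]); y=np.array([-np.sin(yaw),np.cos(yaw),0])
    return np.column_stack([-x,y,-np.cross(x,y)])
E
python3 - <<'E'
from h import *
N=["magnifier","lens_centre","stand_mouth","magnifier_stand"]
V=[]
g=np.array([.56,.31,.08])
i=0
for yaw,pitch,dist,dx in [(.15,.2,.2,0),(.15,.7,.16,-.02),(-.35,.3,.2,-.02),(.6,.3,.2,-.02)]:
    M=magrot(yaw,pitch); p=g-dist*M[:,2]+dx*-M[:,0]
    try: movep(p,R.from_matrix(M).as_rotvec())
    except MotionError as e: print(i,e); continue
    f,T,o=look("wrist",N,pic="g%d.png"%i); V.append(o); i+=1
    print({n:(np.round(o[n][0]).tolist(),round(o[n][1],2)) for n in o})
    if i==2:
        f2,T2,o2=look("scene",N,pic="scene2.png"); V.append(o2)
multi(V,N); multi([v for j,v in enumerate(V) if j!=2],N); print(get_state()["clock"])
ims=[cv2.imread("pics/g%d.png"%k) for k in range(i)]
cv2.imwrite("pics/g.png",cv2.resize(np.vstack([np.hstack(ims[:2]),np.hstack(ims[2:4])]) if i==4 else np.hstack(ims[:2]),(800,600)))
E
```

```text
{'magnifier': ([255.0, 162.0], 0.84), 'lens_centre': ([253.0, 233.0], 0.95), 'stand_mouth': ([252.0, 141.0], 0.58), 'magnifier_stand': ([254.0, 163.0], 0.66)}
{'magnifier': ([252.0, 185.0], 0.87), 'lens_centre': ([253.0, 257.0], 0.7), 'stand_mouth': ([250.0, 163.0], 0.95), 'magnifier_stand': ([254.0, 111.0], 0.69)}
{'magnifier': ([254.0, 179.0], 0.86), 'lens_centre': ([278.0, 245.0], 0.61), 'stand_mouth': ([244.0, 159.0], 0.56), 'magnifier_stand': ([241.0, 128.0], 0.72)}
{'magnifier': ([250.0, 178.0], 0.65), 'lens_centre': ([228.0, 247.0], 0.77), 'stand_mouth': ([258.0, 152.0], 0.81), 'magnifier_stand': ([262.0, 127.0], 0.92)}
magnifier [0.5625 0.3102 0.0756] res 0.0049 [0.84, 0.87, 0.97, 0.86, 0.65]
lens_centre [0.615 0.318 0.131] res 0.0046 [0.95, 0.7, 0.6, 0.61, 0.77]
stand_mouth [0.5419 0.3054 0.0639] res 0.004 [0.58, 0.95, 0.87, 0.56, 0.81]
magnifier_stand [0.5498 0.3078 0.0032] res 0.0465 [0.66, 0.69, 0.79, 0.72, 0.92]
magnifier [0.5636 0.3107 0.0762] res 0.0019 [0.84, 0.87, 0.86, 0.65]
lens_centre [0.6162 0.3183 0.1316] res 0.0018 [0.95, 0.7, 0.61, 0.77]
stand_mouth [0.5424 0.3056 0.0635] res 0.0043 [0.58, 0.95, 0.56, 0.81]
magnifier_stand [0.5527 0.3093 0.0025] res 0.044 [0.66, 0.69, 0.72, 0.92]
19.95
```

View pics/g.png

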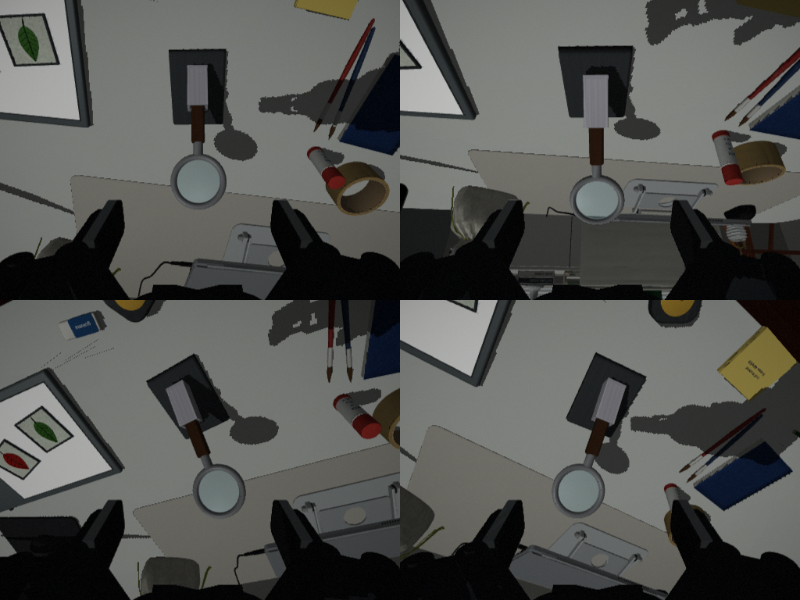

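The views agree: pitch ≈0.80, yaw ≈0.145, and the mouth and grip point are on one line. Grasp and draw.

```bash
python3 - <<'E'
from h import *
g=np.array([.5632,.3105,.0772]); M=magrot(.145,.80); rv=R.from_matrix(M).as_rotvec(); xm=-M[:,0]; zt=M[:,2]
t=g+0.020*zt
movep(t-0.09*zt,rv)
print(move_l(t,0.12,until_force=8))
c0=get_state()["contact_force"]
grab(60); s=get_state(); print(s["finger_gap"],s["grasp_force"],s["contact_force"]-c0,s["clock"])
p=np.array(s["position"])
for k in (20,40,60,76):
    move_l(p+xm*k/1000,0.08); s=get_state(); print(k,np.round(s["contact_force"]-c0,2),np.round(s["grasp_force"],1),s["finger_gap"])
sleep(.15)
move_l(np.array(get_state()["position"])+[0,0,.05],0.15)
f,T,o=look("scene",["magnifier","lens_centre","handle_end","magnifier_stand"],pic="p.png")
f,T,w=look("wrist",["magnifier","lens_centre","handle_end","magnifier_stand"],pic="pw.png")
multi([o,w],["magnifier","lens_centre","handle_end","magnifier_stand"])
print(get_state()["clock"],p,get_state()["position"])
a=cv2.imread("pics/p.png");b=cv2.imread("pics/pw.png");cv2.imwrite("pics/pp.png",cv2.resize(np.hstack([a,b]),(800,300)))
E
```

```text
False
0.201866550452629 58.7306410074234 [-2.77139579 -1.48299404  4.80226557] 22.625
20 [ 0.16 -1.   -1.67] 58.7 0.19674864464325278
40 [ 1.37 -0.05 -1.73] 58.7 0.19679015829512198
60 [-1.26 -1.36 -1.68] 59.0 0.19851713461577317
76 [-1.02 -0.45 -1.19] 59.0 0.19854451322881453
magnifier [0.6163 0.3179 0.1801] res 0.0006 [0.81, 0.64]
lens_centre seen 1 [[118.9, 167.5]]
handle_end [0.5492 0.3079 0.1273] res 0.0032 [0.84, 0.96]
magnifier_stand seen 1 [[170.2, 260.3]]
25.3 [0.57733627 0.31256209 0.06357863] [0.62881956 0.31988122 0.16682168]
```

View pics/pp.png

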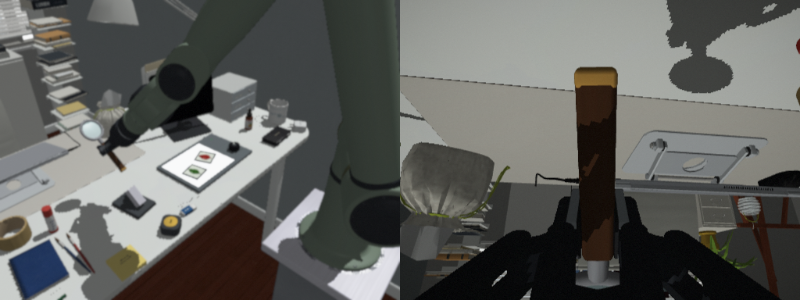

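The wrist view shows the handle out of the pocket, with its brass end at about (595,75) and held in the pads. The stand has stayed in place. Level it above the red leaf and measure.

```bash
python3 - <<'E'
from h import *
rv=R.from_matrix(magrot(0,0)).as_rotvec()
movep((0.50,0.25,0.22),R.from_matrix(magrot(.1,0)).as_rotvec())
movep((0.46,-0.0325,0.14),rv)
N=["magnifier","lens_centre","handle_end"]; V=[]
for c in ["scene","top","wrist"]:
    f,T,o=look(c,N,pic="h_%s.png"%c); V.append(o); print(c,{n:(np.round(o[n][0]).tolist(),round(o[n][1],2)) for n in o})
multi(V,N); multi(V[:2],N)
r=[ray(grab_frame(c),spot_in(c,"leaf_red")[0]["centre"],camT(grab_frame(c))) for c in ["scene","top"] if spot_in(c,"leaf_red")]
if len(r)>1: print("leaf",tri(r))
s=get_state(); print(s["clock"],s["position"],s["finger_gap"])
a=[cv2.imread("pics/h_%s.png"%c) for c in ["scene","top","wrist"]]
x=np.zeros((600,800,3),np.uint8)
x[:300,:400]=cv2.resize(a[0],(400,300)); x[:300,400:]=cv2.resize(a[2],(400,300)); x[300:,:400]=cv2.resize(a[1][110:230,190:350],(400,300)); x[300:,400:]=cv2.resize(a[0][120:270,200:400],(400,300)); cv2.imwrite("pics/hh.png",x)
E
```

```text
scene {'magnifier': ([284.0, 167.0], 0.58), 'lens_centre': ([265.0, 157.0], 0.73), 'handle_end': ([305.0, 176.0], 0.57)}
top {'lens_centre': ([275.0, 167.0], 0.67)}
wrist {'magnifier': ([252.0, 285.0], 0.68), 'handle_end': ([249.0, 88.0], 0.57)}
magnifier [ 0.4589 -0.0333  0.1584] res 0.0035 [0.58, 0.68]
lens_centre [ 0.5327 -0.0375  0.1556] res 0.0033 [0.73, 0.67]
handle_end [ 0.3815 -0.032   0.1591] res 0.0027 [0.57, 0.57]
magnifier seen 1 [[284.4, 166.7]]
lens_centre [ 0.5327 -0.0375  0.1556] res 0.0033 [0.73, 0.67]
handle_end seen 1 [[305.3, 175.8]]
28.5083 [ 0.45998781 -0.0325519   0.13998578] 0.19239362121122427
```

View pics/hh.png

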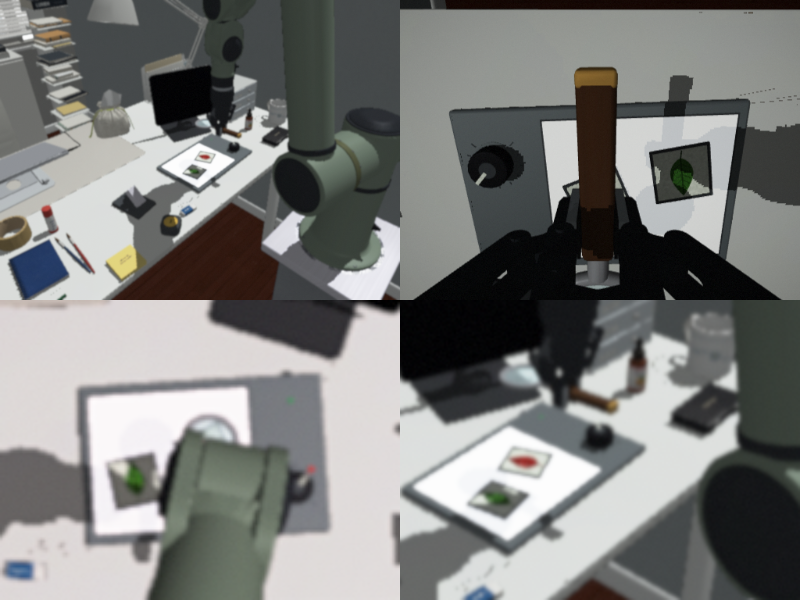

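Lens is level (0.156 / 0.158 / 0.159 along the handle) and over the leaf. Lower it and check.

```bash
python3 - <<'E'
from h import *
move_l((0.46,-0.031,0.056),0.06)
sleep(.3)
N=["magnifier","lens_centre","handle_end","leaf_red"]; V=[]
for c in ["scene","top","wrist"]:
    f,T,o=look(c,N,pic="e_%s.png"%c); V.append(o)
    if c!="wrist": print(c,{n:np.round(onz(f,o[n][0],T,.014 if n=="leaf_red" else .073),4)[:2].tolist() for n in o})
multi(V,N)
s=get_state(); print(s["clock"],s["position"],s["finger_gap"],s["grasp_force"],s["contact_force"])
a=[cv2.imread("pics/e_%s.png"%c) for c in ["scene","top"]]
cv2.imwrite("pics/ee.png",np.hstack([cv2.resize(a[0][130:250,200:360],(400,300)),cv2.resize(a[1][110:230,190:350],(400,300))]))
E
```

```text
scene {'magnifier': [0.4557, -0.03], 'lens_centre': [0.5263, -0.0245], 'leaf_red': [0.5466, -0.0433]}
top {'lens_centre': [0.5297, -0.0337], 'leaf_red': [0.3708, 0.2922]}
magnifier [ 0.4592 -0.0316  0.0726] res 0.0023 [0.7, 0.75]
lens_centre [ 0.5314 -0.0327  0.0668] res 0.0017 [0.62, 0.67]
handle_end seen 1 [[250.6, 89.7]]
leaf_red [0.3489 0.2279 0.2454] res 0.0372 [0.8, 0.74]
31.1083 [ 0.46001056 -0.03099727  0.05598838] 0.20344307439761974 59.06183481216431 [ 0.28704007 -0.09890705 -0.95072912]
```

View pics/ee.png

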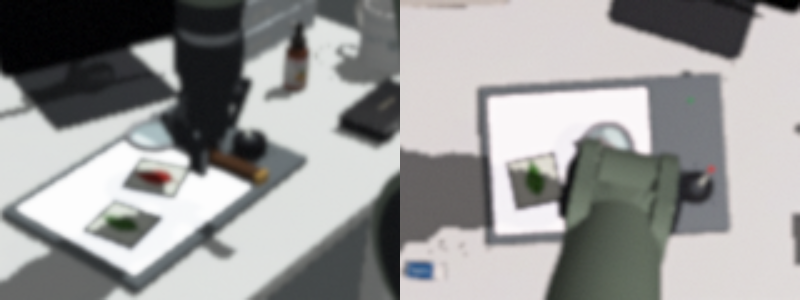

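```bash
python3 -c "
from h import *
print(sign_off())"
```

```text
the job is handed in; nothing more can be done
None
```

I handed the job in at about 31 s, and the judging result was not shown. By my measurements, the dimmer line is within about 0.05 rad of the red mark, and the lens is held level 55–60 mm above the red leaf mount's underside, a few mm at most off the leaf's middle. The stand and bystanders looked unmoved in the pictures.

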